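Clear the sawing board and set the strip to the length stop

TASK

The end of the wood strip has just been squared on the sawing board. With the closed fingers sweep the three sawn-off trims along the bed into the waste tray at its right end, then swing the flip stop on its fence up and over from behind until it is fully down, and then push the strip along the bed until it lies flat against the fence with its end butted against the stop. Only push: grip and lift nothing, do not shift the stop's carriage along the fence, and leave the other things where they lie.

Things in the scene. Friction and masses are not known exactly. Their poses are not given: they have to be found in the camera images.
- saw_board: Sawing board fixed on the cart. Origin on the cart top straight below the front face of its dark fence, at the saw slot; x points away from the robot square to the fence, y along the fence to the left, z up. In this frame, mm: grey-faced bed, top at z 55, x -140 to 0, y +215 to -220; fence x 0 to 24, top at z 87; saw slot at y 0; front lip x -140 to -130, y -12 to -220, 8 above the bed.
- bed_end (a point): middle of the bed's right edge, on the bed top (55 mm above the cart), axes as the sawing board. Beyond it lies the waste tray: trims pushed over this edge drop in.
- tray_floor (a point): centre of the grey waste tray's floor, 4 mm above the cart (inside 161 mm in x, 123 mm in y, axes as the sawing board). The bed's edge is 62 mm from it towards +y and 51 mm higher, with no wall there; the other three walls stand 72 mm above the cart.
- trim_a: sawn trim, a plain pale wood block 40 mm x 16 mm x 20 mm high (x, y, z), lying flat on the bed to the right of the saw slot, loose, about 20 g. Origin at its centre, 10 mm above the bed.
- trim_b: sawn trim, a plain pale wood block 40 mm x 20 mm x 20 mm high (x, y, z), lying flat on the bed to the right of the saw slot, loose, about 20 g. Origin at its centre, 10 mm above the bed.
- trim_c: sawn trim, a plain pale wood block 40 mm x 26 mm x 20 mm high (x, y, z), lying flat on the bed to the right of the saw slot, loose, about 20 g. Origin at its centre, 10 mm above the bed.
- strip: wood strip, pale, 40 mm wide (x), 160 mm long (y), 20 mm thick, lying along the fence on the bed to the left of the saw slot, a few mm off the fence, loose, about 120 g. Origin at the centre of its underside; y along its length to the left.
- strip_end (a point): centre of the strip's right end face (10 mm above its underside).
- stop_face (a point): on the flip stop's carriage, clamped on the fence 100 to 150 mm right of the saw slot (holds about 60 N): the point on the bed at the fence's face that lies in the plane of the stop's left face (axes as the sawing board). With the arm down its foot lies right (-y) of this plane, 8 to 28 mm in front of the fence, 4 mm above the bed; the strip's end butts against it.
- stop_knob (a point): top of the lock knob on the stop's carriage, 113 mm above the cart, 21 mm across; it stays as it is.
- stop_hinge (a point): middle of the flip stop's hinge axis, which runs along the fence (y): 102 mm above the cart, 8 mm behind the fence's face, 15 mm to the right of stop_face. The arm is an L: a bar 36 mm long out from the hinge, then the foot square to it, 43 mm long, 30 mm wide in y. (The red-tipped stop on the green machine behind has no part in this.)
- stop_arm (a joint): rad. 0 = fully down. Starts at 3.1 to 3.2 (its limit), thrown back: the bar lies level behind the fence and the foot stands up from its end, 31 to 50 mm behind the fence's face, its top 145 mm above the cart (keep the gripper's body clear of it). Pushed from behind towards the robot (1 to 2 N) it swings up and over; follow its arc, as a level push low on it binds; below about 1.8 it falls home by itself.
- stop_tip (a point): middle of the bottom of the stop's foot (43 mm from the hinge's level when down).
- pencil: red flat carpenter's pencil, 171 mm long, 17 mm wide, 8 mm high, lying on the left of the bed in front of the strip, parallel to it, about 122 mm in front of the fence. Bystander.
- spacer: pale ring, 60 mm across, 20 mm high, on the cart front left. Bystander.
- square: try square, 225 x 120 x 17 mm, lying on the cart well to the right. Bystander.
- cutter: grey round cutter block, 75 mm across, 26 mm high, behind the fence at the left. Bystander.
- tin: open tin, 73 mm across, 50 mm high, on the cart to the right of the waste tray. Bystander.
- wedge: wooden wedge, 28 x 90 x 18 mm, on the cart in front of the bed's right part. Bystander.
Not all that is in view belongs to the job. Leave any red look-alike of the trim_b alone.

How it is judged:
By the outcome, as a careful person would: the job done as asked, in the order asked, and still so for the second after the job is handed in, with the robot touching nothing.
It also fails if it takes over 64 s, if anything falls off the work surface, if the arm or the gripper's body presses on something with over 40 N, if the wrist force passes 120 N, or if a joint passes its speed limit or range.

ROBOT

A 6-joint arm with a two-finger parallel gripper is mounted at the origin on a cart in front of the work surface, level with it; the furniture and walls round the work are solid. World frame = base frame: x ahead of the robot, y to its left, z up, the work surface at z = 0. Lengths are in m, angles in degrees, forces in N, time in s.
With the tool pointing down it reaches from about 0.4 to 0.825 m from the base axis. Payload 7 kg.
Tool frame: the origin (TCP) lies on the centre line of the jaws, within the pads' length; the fingertips stand r.tip_reach ahead of it and the grasp point (between the pads) is the TCP (r.tip_reach is the distance from the TCP to the fingertips, in m); z points along the fingers, y is the line along which they close (so a half turn about z gives the same grasp; the last joint's range is limited). The gripper opens to 88 mm and grips with 3 to 60 N. Pads are 19 mm wide; open, the fingers measure 130 mm over their backs; the gripper's body (78 mm by 193 mm) begins 47 mm behind the grasp point.
Start: joints at [16.507, 20.546, 0.682, 0, -70.136, -16.507], TCP at [0.675, -0, 0.246] pointing down, gripper open.
Joint ranges: [-176.03, 176.03], [-82.01, 121.73], [-58.28, 71.71], [-173.87, 95.51], [-174.79, -0.11], [-173.66, 173.66]. Speed limits (degrees/s): [136.94, 136.94, 172.46, 180, 180, 180].

INTERFACE

Orientations are given as [roll, pitch, yaw] about the fixed x, y, z axes, in that order (R = Rz(yaw) Ry(pitch) Rx(roll)).
In Python, from plant import sensors, cams, r gives the robot as it stands.
- The arm moves only by the tool drive_tool, never from a script. Its argument "rows" is a list of rows, each an object of numbers: "fingers": the gripper's target within -1 to 1 (fully open at 1, half-way at 0, shut at -1); "x", "y", "z": the shift along the tool's x, y, z in m; "spin": the turn about the tool's z in rad. A call has 1 to 10 rows; each row is the pose to reach, as a shift and turn from the pose commanded when the call began, along the tool's axes at that moment; what a row does not reach only later rows make up. A row lasts 1/8 s, in which the tool goes at most 62.5 mm and 10.7 degrees, less where a joint would pass 70% of its speed; a pose out of reach is approached as far as the arm can. A call with a gripper value outside its range is refused whole. The fingers move at their own pace and stop on an object; "newtons" is the grip in N (left out, the last holds). Time passes only in rows, so rows that repeat a pose let the fingers close. It gives the time, the measured TCP pose, the force, the opening and the grip force at its end, in the units of the state.
- sensors.get_state(): the state, without advancing time (a new reading comes with each control period).
- cams.capture(name): name is "scene" or "top" or "wrist"; returns a dict with "pixels" (420x560x3 uint8, red, green, blue), "intrinsics" (3x3 intrinsics, pixels), "eye" and "orientation" of the camera in the world; the wrist camera has in their place "T_tool_cam" (4x4, takes a point from camera to tool coordinates, whose origin is the TCP and whose axes are the flange's). Camera axes: x right, y up, looking along -z (the intrinsics and any distortion apply to the point x, -y, -z); pixel columns grow to the right and rows downward; lengths in m; the calibration is good to about 2 mm. The wrist camera is an equidistant fisheye: a pixel r from the principal point sees the ray r / f radians off the axis. A picture is of the moment at which its call begins: read the wrist's pose just before it. There is no depth.
- r.close_job(): hands the job in; it is judged then, once.
The state is a dict: "time_s": time; "joints": joint angles; "qd": joint speeds; "joint_torque": joint torques, N m; "tcp_pos": TCP position; "eef_rot": TCP orientation; "contact_force": force on the tool from outside, world axes, zero at the start; "moment": the same for the moment, N m; "gripper_width": finger opening in m; "gripper_force": force on a finger pad.
Only numpy, scipy, OpenCV 4.12 (cv2) and the standard library are available. Lean on these libraries where they do the work, as an engineer would, in place of code of your own. Each camera call takes 0.05 s, during which the arm holds its last target. There are 200 camera calls.

## Working session

There is one attempt and no reset: what is moved stays moved. The work goes in short steps, Python scripts to look and compute and a tool call to move; the robot and the scene stay as the last step left them, time stands still between calls to the robot, and variables do not carry over. Pictures are saved under pics/ and viewed, at most 10 in all, crops included, and the job is handed in when it is done.

Besides the shell and the picture viewer there is one more tool, called after "Request:" as name([rows], argument=value, ...), one row to a line, values as JSON. drive_tool: Moves the arm, as the interface text tells. Its arguments: {"type":"object","properties":{"rows":{"type":"array"},"newtons":{"type":"number"}},"required":["rows"]}

```bash
mkdir -p pics; ls; python3 - <<'E'
from plant import sensors,cams,r
import cv2,pickle
print(sensors.get_state(), r.tip_reach)
for n in("scene","top","wrist"):
    c=cams.capture(n); pickle.dump(c,open(f"pics/{n}.pkl","wb")); cv2.imwrite(f"pics/{n}.png",c["pixels"][...,::-1])
    print(n,{k:v for k,v in c.items() if k!="pixels"})
E
```

```text
pics
{'time_s': 0.0, 'joints': array([ 1.65050826e+01,  2.05915690e+01,  6.34320914e-01, -1.96463517e-02,
       -7.01349513e+01, -1.65064941e+01]), 'qd': array([-0.0880649 , -0.03000424,  0.01492591, -0.05892156,  0.0986224 ,
       -0.1975999 ]), 'joint_torque': array([-8.00930356e-04, -5.82726967e+01,  2.93058443e+01,  6.99745238e+00,
        6.93249181e-03, -2.06530804e-04]), 'tcp_pos': array([ 6.74552704e-01, -4.53798468e-05,  2.44626788e-01]), 'eef_rot': array([ 1.79906353e+02, -8.49087080e-03, -9.00080954e+01]), 'contact_force': array([ 0.08695347, -1.03435717, -0.84743814]), 'moment': array([-0.03868854,  0.02978121, -0.00506014]), 'gripper_force': 0.0, 'gripper_width': 0.08752710223880203} 0.019
scene {'intrinsics': array([[491.56250263,   0.        , 276.40281321],
       [  0.        , 491.56250263, 207.9991544 ],
       [  0.        ,   0.        ,   1.        ]]), 'eye': array([-0.00229439,  0.6741702 ,  0.91568934]), 'orientation': array([ 5.03432057e+01, -6.62303812e-02, -1.49281491e+02])}
top {'intrinsics': array([[497.57707848,   0.        , 279.00458322],
       [  0.        , 497.57707848, 200.24693874],
       [  0.        ,   0.        ,   1.        ]]), 'eye': array([ 0.41163573, -0.20115197,  1.72495078]), 'orientation': array([  2.54305475,   0.88745944, -91.69022612])}
wrist {'intrinsics': array([[325.1922621 ,   0.        , 279.08689016],
       [  0.        , 325.1922621 , 214.40544848],
       [  0.        ,   0.        ,   1.        ]]), 'T_tool_cam': array([[-5.36007958e-04,  9.57362425e-01,  2.88889079e-01,
         7.77266385e-02],
       [ 9.99999535e-01,  2.81587845e-04,  9.22243538e-04,
         2.71352877e-04],
       [ 8.01573657e-04,  2.88889439e-01, -9.57362131e-01,
        -1.40396878e-01],
       [ 0.00000000e+00,  0.00000000e+00,  0.00000000e+00,
         1.00000000e+00]])}
```

View pics/top.png

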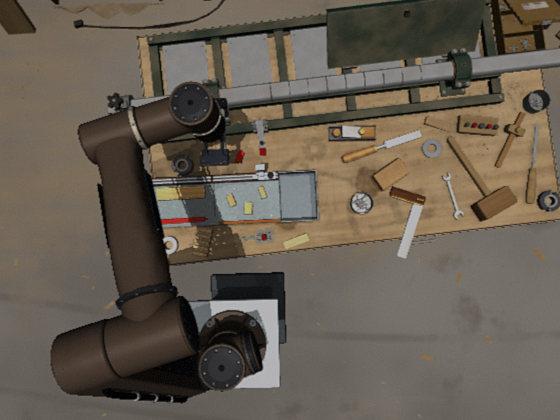

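View pics/wrist.png

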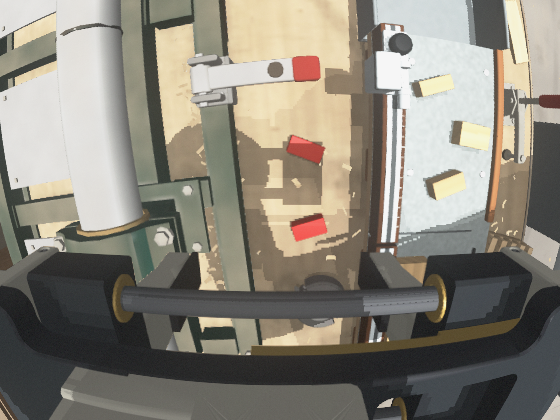

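View pics/scene.png

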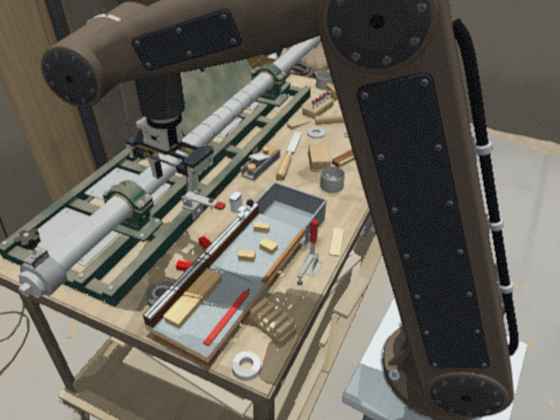

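Wrist view: pale trims at (433,86), (470,135), (447,185) on the bed; stop carriage (392,70) with black knob (400,43), arm thrown back. Red blocks (306,149), (309,227) are look-alikes behind the fence, the red-tipped stop (305,68) belongs to the machine; pale piece (515,30) is the wedge. Trims are the pale ones on the grey bed.

```bash
cat > h.py <<'E'
import numpy as np,cv2,pickle
from scipy.spatial.transform import Rotation as R
def rays(c,uv,st=None):
    uv=np.atleast_2d(np.array(uv,float)); K=c["intrinsics"]
    p=(uv-K[:2,2])/K[0,0]
    if "T_tool_cam" in c:
        th=np.linalg.norm(p,axis=1); s=np.where(th>1e-9,np.sin(th)/th,1)
        d=np.c_[p*s[:,None],np.cos(th)]
        Rt=R.from_euler("xyz",st["eef_rot"],degrees=True).as_matrix(); T=c["T_tool_cam"]
        M=Rt@T[:3,:3]; o=st["tcp_pos"]+Rt@T[:3,3]
    else:
        d=np.c_[p,np.ones(len(p))]; M=R.from_euler("xyz",c["orientation"],degrees=True).as_matrix(); o=c["eye"]
    return o,(d*[1,-1,-1])@M.T
def at(c,uv,z,st=None):
    o,d=rays(c,uv,st); return o+d*((z-o[2])/d[:,2])[:,None]
def proj(c,P):
    M=R.from_euler("xyz",c["orientation"],degrees=True).as_matrix(); q=(np.atleast_2d(P)-c["eye"])@M*[1,-1,-1]
    return q[:,:2]/q[:,2:]*c["intrinsics"][0,0]+c["intrinsics"][:2,2]
E
python3 - <<'E'
from h import *
from plant import sensors
np.set_printoptions(precision=4,suppress=True)
st=sensors.get_state()
W=pickle.load(open("pics/wrist.pkl","rb"));T=pickle.load(open("pics/top.pkl","rb"));S=pickle.load(open("pics/scene.pkl","rb"))
for n,c in(("wrist",W),("top",T),("scene",S)):
    hsv=cv2.cvtColor(c["pixels"],cv2.COLOR_RGB2HSV)
    m=cv2.inRange(hsv,(18,50,150),(35,160,255))
    roi={"wrist":(405,60,490,205),"top":(222,182,272,216),"scene":(230,218,285,265)}[n]
    k=np.zeros_like(m);k[roi[1]:roi[3],roi[0]:roi[2]]=1
    for ct in cv2.findContours(m*k,cv2.RETR_EXTERNAL,cv2.CHAIN_APPROX_NONE)[0]:
        if cv2.contourArea(ct)<20: continue
        P=at(c,ct[:,0],0.075,st)[:,:2]*1000
        (x,y),wh,a=cv2.minAreaRect(P.astype(np.float32)); print(n,ct[:,0].mean(0),np.round((x,y)),np.round(wh),round(a))
# bed edges hand picks, wrist; knob
v=W["pixels"][:, :,:].astype(int)
for row in (50,110,150,190,220):
    print(row,[(u,*v[row,u]) for u in range(380,516,4)])
E
```

```text
wrist [449.3    185.5889] [492. -16.] [40. 19.] 21
wrist [472.8313 129.5181] [464. -81.] [39. 13.] 3
wrist [426.8143  86.1714] [ 524. -120.] [20. 12.] 19
top [247.5938 207.5312] [465. -72.] [23. 37.] 88
top [230.6296 199.6667] [493. -17.] [38. 17.] 20
top [261.84 191.8 ] [ 515. -122.] [37. 13.] 17
scene [246.05 253.05] [490. -14.] [39. 21.] 21
scene [267.6389 243.4444] [463. -70.] [26. 39.] 86
scene [261.4118 225.2647] [ 513. -119.] [38. 17.] 20
50 [(380, np.int64(83), np.int64(77), np.int64(72)), (384, np.int64(208), np.int64(213), np.int64(214)), (388, np.int64(169), np.int64(175), np.int64(177)), (392, np.int64(76), np.int64(77), np.int64(75)), (396, np.int64(82), np.int64(82), np.int64(82)), (400, np.int64(85), np.int64(85), np.int64(84)), (404, np.int64(97), np.int64(99), np.int64(98)), (408, np.int64(83), np.int64(87), np.int64(84)), (412, np.int64(232), np.int64(237), np.int64(236)), (416, np.int64(230), np.int64(236), np.int64(235)), (420, np.int64(225), np.int64(231), np.int64(230)), (424, np.int64(227), np.int64(233), np.int64(231)), (428, np.int64(224), np.int64(231), np.i
[... 7453 characters left out ...]
p.int64(148), np.int64(145)), (464, np.int64(147), np.int64(155), np.int64(152)), (468, np.int64(152), np.int64(160), np.int64(156)), (472, np.int64(144), np.int64(151), np.int64(148)), (476, np.int64(129), np.int64(133), np.int64(132)), (480, np.int64(132), np.int64(137), np.int64(135)), (484, np.int64(121), np.int64(124), np.int64(120)), (488, np.int64(120), np.int64(88), np.int64(67)), (492, np.int64(124), np.int64(93), np.int64(68)), (496, np.int64(141), np.int64(124), np.int64(103)), (500, np.int64(143), np.int64(126), np.int64(104)), (504, np.int64(138), np.int64(121), np.int64(100)), (508, np.int64(134), np.int64(119), np.int64(97)), (512, np.int64(143), np.int64(126), np.int64(104))]
```

```bash
python3 - <<'E'
import cv2
a=cv2.imread("pics/wrist.png")[0:240,340:540]; b=cv2.imread("pics/top.png")[160:240,140:330]
cv2.imwrite("pics/wc.png",cv2.resize(a,None,fx=2.5,fy=2.5,interpolation=cv2.INTER_CUBIC))
cv2.imwrite("pics/tc.png",cv2.resize(b,None,fx=4.2,fy=4.2,interpolation=cv2.INTER_CUBIC))
E
```

```text
(no output)
```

View pics/wc.png

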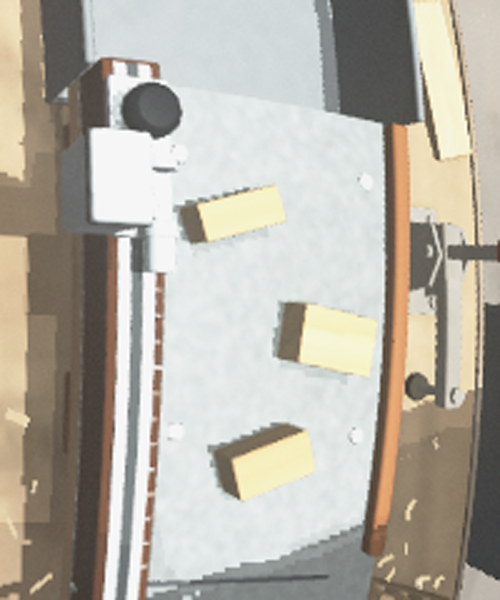

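View pics/tc.png

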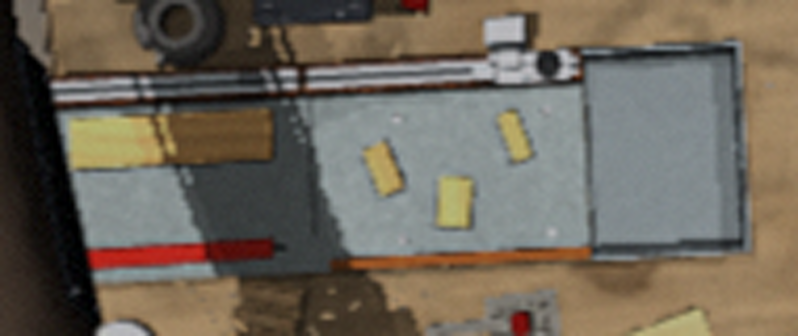

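Crops confirm: three pale trims right of the slot; in the top crop the strip spans (70..272,110..168), bed end at x≈587, knob (547,66). In the wrist crop bed end runs (180,88)–(388,122), slot (150,583)–(328,576), arm foot block (118,175).

```bash
python3 - <<'E'
from h import *
from plant import sensors
np.set_printoptions(precision=1,suppress=True)
st=sensors.get_state()
W=pickle.load(open("pics/wrist.pkl","rb"));T=pickle.load(open("pics/top.pkl","rb"))
w=lambda l,z:at(W,np.array(l)/2.5+[340,0],z,st)[:,:2]*1000
t=lambda l,z:at(T,np.array(l)/4.2+[140,160],z)[:,:2]*1000
print("end w",w([(180,88),(388,122)],.055)); print("end t",t([(585,90),(590,250)],.055))
print("slot w",w([(150,583),(328,576)],.055))
print("fence front w bottom",w([(163,290),(158,400),(150,560)],.055)," top edge",w([(158,290),(146,560)],.087))
print("fence front t top", t([(55,103),(300,90),(480,80)],.087))
print("lip inner w top",w([(388,130),(370,540)],.063))
print("strip t",t([(70,120),(272,110),(272,160),(72,168)],.075))
print("pencil t",t([(90,258),(272,247)],.063))
print("knob w",w([(152,109)],.113),"t",t([(547,66)],.113))
print("foot top w",w([(92,128),(150,130),(153,224),(95,222)],.145),"t",t([(484,17),(525,14),(527,44),(487,48)],.145))
print("arm/carr left at front w", w([(143,270),(175,270)],.102), "hinge pin",w([(180,155)],.102))
E
```

```text
end w [[ 533.9 -175.8]
 [ 421.9 -180. ]]
end t [[ 549.9 -180.3]
 [ 421.7 -180.5]]
slot w [[537.3  44.2]
 [438.9  42.5]]
fence front w bottom [[541.8 -86.1]
 [541.7 -38.8]
 [538.6  33.2]]  top edge [[556.8 -85.1]
 [553.6  22.5]]
fence front t top [[549.8 237.5]
 [554.1  43.7]
 [557.7 -98.4]]
lip inner w top [[ 428.2 -173.6]
 [ 422.1   21.6]]
strip t [[536.9 229. ]
 [540.   68.1]
 [500.3  69. ]
 [498.7 228.2]]
pencil t [[427.1 218.2]
 [431.5  72.6]]
knob w [[ 569.6 -149.2]] t [[ 564.6 -152.2]]
foot top w [[ 601.5 -132.4]
 [ 582.7 -133.8]
 [ 581.8 -104.1]
 [ 600.7 -103.1]] t [[ 600.4 -106.3]
 [ 601.7 -137.6]
 [ 578.8 -138.4]
 [ 576.7 -108. ]]
arm/carr left at front w [[568.8 -91.6]
 [556.2 -92.6]] hinge pin [[ 554.5 -135.8]]
```

Request:
drive_tool([
  {"fingers":-1,"x":0.01,"y":0.02,"z":0,"spin":0.17},
  {"fingers":-1,"x":0.02,"y":0.04,"z":0,"spin":0.34},
  {"fingers":-1,"x":0.03,"y":0.06,"z":0.0,"spin":0.51},
  {"fingers":-1,"x":0.04,"y":0.08,"z":0.01,"spin":0.68},
  {"fingers":-1,"x":0.05,"y":0.1,"z":0.03,"spin":0.85},
  {"fingers":-1,"x":0.06,"y":0.12,"z":0.05,"spin":1.02},
  {"fingers":-1,"x":0.07,"y":0.14,"z":0.07,"spin":1.19},
  {"fingers":-1,"x":0.077,"y":0.161,"z":0.08,"spin":1.36},
  {"fingers":-1,"x":0.077,"y":0.161,"z":0.09,"spin":1.53},
  {"fingers":-1,"x":0.077,"y":0.161,"z":0.1,"spin":1.547},
], newtons=20)

```text
time_s: 1.4
tcp_pos: [0.5139, -0.0771, 0.1453]
eef_rot: [180.0, 0.0, -178.6]
contact_force: [-0.1, 0.0, -0.4]
gripper_width: 0.0007
gripper_force: 0.0
```

```bash
python3 - <<'E'
from plant import sensors,cams
import cv2,pickle
st=sensors.get_state();c=cams.capture("wrist");pickle.dump((c,st),open("pics/w2.pkl","wb"))
print(st["tcp_pos"]); cv2.imwrite("pics/w2.png",c["pixels"][...,::-1])
E
```

```text
[ 0.5138881  -0.07707561  0.14528634]
```

View pics/w2.png

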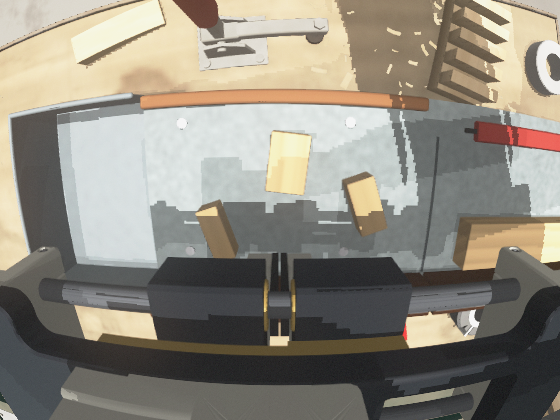

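Wrist view (up = towards robot): trims C (217,232), B (288,162), A (365,203), bed end at column ≈150, strip at right (500,240). Consistent with the measured positions; sweep C first.

Request:
drive_tool([
  {"z":0.03},
  {"z":0.055},
  {"z":0.065},
  {"z":0.065,"y":-0.015},
  {"z":0.065,"y":-0.03},
  {"z":0.065,"y":-0.045},
  {"z":0.065,"y":-0.06},
  {"z":0.065,"y":-0.075},
  {"z":0.065,"y":-0.09},
  {"z":0.065,"y":-0.1},
])

```text
invalid input
```

```bash
python3 - <<'E'
from plant import sensors,cams
import cv2,pickle
st=sensors.get_state();c=cams.capture("wrist")
print(st["tcp_pos"]); a=c["pixels"][...,::-1]
t=cams.capture("scene");b=t["pixels"][140:350,140:420,::-1]
cv2.imwrite("pics/w3.png",cv2.vconcat([cv2.resize(a,(440,330)),cv2.resize(b,(440,264))[:264]])) 
E
```

```text
[ 0.5133147  -0.07701727  0.1438946 ]
```

View pics/w3.png

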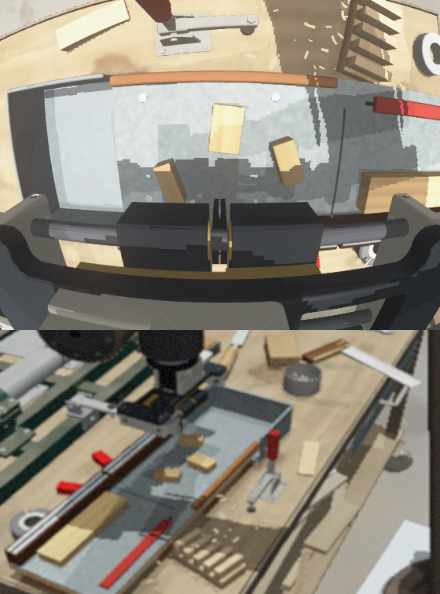

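The move was refused (rows need every field); nothing has moved and the view is unchanged.

Request:
drive_tool([
  {"fingers":-1,"x":0,"y":0,"z":0.03,"spin":0},
  {"fingers":-1,"x":0,"y":0,"z":0.055,"spin":0},
  {"fingers":-1,"x":0,"y":0,"z":0.063,"spin":0},
  {"fingers":-1,"x":0,"y":-0.015,"z":0.063,"spin":0},
  {"fingers":-1,"x":0,"y":-0.03,"z":0.063,"spin":0},
  {"fingers":-1,"x":0,"y":-0.045,"z":0.063,"spin":0},
  {"fingers":-1,"x":0,"y":-0.06,"z":0.063,"spin":0},
  {"fingers":-1,"x":0,"y":-0.075,"z":0.063,"spin":0},
  {"fingers":-1,"x":0,"y":-0.09,"z":0.063,"spin":0},
  {"fingers":-1,"x":0,"y":-0.105,"z":0.063,"spin":0},
])

```text
time_s: 2.8
tcp_pos: [0.5164, -0.1831, 0.0825]
eef_rot: [-180.0, -0.0, -178.6]
contact_force: [0.1, -0.0, -0.1]
gripper_width: 0.0005
gripper_force: 0.0
```

Request:
drive_tool([
  {"fingers":-1,"x":0,"y":0,"z":-0.03,"spin":0},
  {"fingers":-1,"x":0,"y":0,"z":-0.06,"spin":0},
  {"fingers":-1,"x":0.03,"y":0.05,"z":-0.06,"spin":0},
  {"fingers":-1,"x":0.05,"y":0.1,"z":-0.06,"spin":0},
  {"fingers":-1,"x":0.06,"y":0.16,"z":-0.06,"spin":0},
  {"fingers":-1,"x":0.06,"y":0.16,"z":-0.06,"spin":0},
])

```text
time_s: 3.55
tcp_pos: [0.4525, -0.0205, 0.1431]
eef_rot: [180.0, 0.1, -178.3]
contact_force: [-0.6, -1.1, -0.0]
gripper_width: 0.0008
gripper_force: 0.0
```

```bash
cat > m.py <<'E'
from h import *
from plant import sensors,cams
st=sensors.get_state();c=cams.capture("wrist");T=cams.capture("top");S=cams.capture("scene")
pickle.dump((c,st,T,S),open("pics/m.pkl","wb")); print(st["tcp_pos"],st["contact_force"])
hsv=cv2.cvtColor(c["pixels"],cv2.COLOR_RGB2HSV); m=cv2.inRange(hsv,(14,45,90),(32,170,255))
for ct in cv2.findContours(m,cv2.RETR_EXTERNAL,cv2.CHAIN_APPROX_NONE)[0]:
    if cv2.contourArea(ct)<150: continue
    P=at(c,ct[:,0],0.075,st)[:,:2]*1000
    (x,y),wh,a=cv2.minAreaRect(P.astype(np.float32))
    if 400<x<570 and -320<y<300: print(ct[:,0].mean(0).round(),np.round((x,y)),np.round(wh),round(a),"min",P.min(0).round(),"max",P.max(0).round())
E
python3 m.py
```

```text
[ 0.45249162 -0.02054823  0.14314524] [-0.61545891 -1.12577862 -0.03795286]
[326. 337.] [550.  -9.] [ 38. 354.] 8 min [ 515. -186.] max [564. 166.]
[ 91. 265.] [ 483. -171.] [35. 13.] 2 min [ 466. -177.] max [ 501. -164.]
[207. 237.] [456. -70.] [28. 34.] 84 min [438. -86.] max [471. -55.]
```

Request:
drive_tool([
  {"fingers":-1,"x":-0.003,"y":0,"z":0.03,"spin":0},
  {"fingers":-1,"x":-0.003,"y":0,"z":0.06,"spin":0},
  {"fingers":-1,"x":-0.003,"y":-0.015,"z":0.061,"spin":0},
  {"fingers":-1,"x":-0.003,"y":-0.03,"z":0.061,"spin":0},
  {"fingers":-1,"x":-0.003,"y":-0.043,"z":0.061,"spin":0},
  {"fingers":-1,"x":-0.003,"y":-0.036,"z":0.061,"spin":0},
  {"fingers":-1,"x":-0.011,"y":-0.036,"z":0.061,"spin":0},
  {"fingers":-1,"x":-0.011,"y":-0.045,"z":0.061,"spin":0},
  {"fingers":-1,"x":-0.011,"y":-0.06,"z":0.061,"spin":0},
  {"fingers":-1,"x":-0.011,"y":-0.075,"z":0.061,"spin":0},
])

```text
time_s: 4.95
tcp_pos: [0.4653, -0.0991, 0.0815]
eef_rot: [180.0, -0.0, -178.6]
contact_force: [0.4, -0.7, 0.3]
gripper_width: 0.0005
gripper_force: 0.1
```

Request:
drive_tool([
  {"fingers":-1,"x":0,"y":-0.015,"z":0,"spin":0},
  {"fingers":-1,"x":0,"y":-0.03,"z":0,"spin":0},
  {"fingers":-1,"x":0,"y":-0.045,"z":0,"spin":0},
  {"fingers":-1,"x":0,"y":-0.06,"z":0,"spin":0},
  {"fingers":-1,"x":0,"y":-0.075,"z":0,"spin":0},
  {"fingers":-1,"x":0,"y":-0.09,"z":0,"spin":0},
  {"fingers":-1,"x":0,"y":-0.09,"z":-0.03,"spin":0},
  {"fingers":-1,"x":-0.01,"y":-0.06,"z":-0.06,"spin":0},
  {"fingers":-1,"x":-0.02,"y":0,"z":-0.06,"spin":0},
  {"fingers":-1,"x":-0.03,"y":0.06,"z":-0.06,"spin":0},
])

```text
time_s: 6.2
tcp_pos: [0.4946, -0.0366, 0.1422]
eef_rot: [180.0, 0.1, -178.7]
contact_force: [2.3, -0.4, 0.0]
gripper_width: 0.0005
gripper_force: 0.0
```

Request:
drive_tool([
  {"fingers":-1,"x":0,"y":0.055,"z":0,"spin":0},
  {"fingers":-1,"x":0,"y":0.055,"z":0,"spin":0},
  {"fingers":-1,"x":0,"y":0.055,"z":0,"spin":0},
])

```text
time_s: 6.58
tcp_pos: [0.4927, 0.0174, 0.1415]
eef_rot: [-180.0, -0.0, -178.6]
contact_force: [-0.4, -0.2, -0.7]
gripper_width: 0.0005
gripper_force: 0.0
```

```bash
python3 m.py
```

```text
[0.49267813 0.01738148 0.14148542] [-0.39416769 -0.18657867 -0.74559036]
[440. 259.] [513. 150.] [ 38. 165.] 1 min [493.  67.] max [532. 232.]
[ 53. 230.] [ 494. -166.] [34.  8.] 1 min [ 477. -170.] max [ 511. -162.]
[232. 231.] [490. -15.] [43. 24.] 21 min [466. -33.] max [509.   1.]
[550. 196.] [455. 252.] [31. 30.] 1 min [439. 237.] max [470. 267.]
[ 42. 182.] [ 457. -170.] [14. 33.] 88 min [ 440. -177.] max [ 474. -162.]
[ 96. 133.] [ 420. -113.] [ 5. 38.] 1 min [ 417. -132.] max [423. -94.]
```

Request:
drive_tool([
  {"fingers":-1,"x":0,"y":0.015,"z":0.02,"spin":0},
  {"fingers":-1,"x":0,"y":0.015,"z":0.045,"spin":0},
  {"fingers":-1,"x":0,"y":0.015,"z":0.06,"spin":0},
  {"fingers":-1,"x":0,"y":0.0,"z":0.06,"spin":0},
  {"fingers":-1,"x":0,"y":-0.015,"z":0.06,"spin":0},
  {"fingers":-1,"x":0,"y":-0.03,"z":0.06,"spin":0},
  {"fingers":-1,"x":0,"y":-0.045,"z":0.06,"spin":0},
  {"fingers":-1,"x":0,"y":-0.06,"z":0.06,"spin":0},
  {"fingers":-1,"x":0,"y":-0.075,"z":0.06,"spin":0},
  {"fingers":-1,"x":0,"y":-0.09,"z":0.06,"spin":0},
])

```text
time_s: 7.98
tcp_pos: [0.4949, -0.0735, 0.0816]
eef_rot: [-180.0, 0.0, -178.6]
contact_force: [-0.0, 0.7, 1.2]
gripper_width: 0.0003
gripper_force: 0.1
```

Request:
drive_tool([
  {"fingers":-1,"x":0,"y":-0.015,"z":0,"spin":0},
  {"fingers":-1,"x":0,"y":-0.03,"z":0,"spin":0},
  {"fingers":-1,"x":0,"y":-0.045,"z":0,"spin":0},
  {"fingers":-1,"x":0,"y":-0.06,"z":0,"spin":0},
  {"fingers":-1,"x":0,"y":-0.075,"z":0,"spin":0},
  {"fingers":-1,"x":0,"y":-0.09,"z":0,"spin":0},
  {"fingers":-1,"x":0,"y":-0.105,"z":0,"spin":0},
  {"fingers":-1,"x":0,"y":-0.12,"z":0,"spin":0},
  {"fingers":-1,"x":0,"y":-0.12,"z":0,"spin":0},
])

```text
time_s: 9.1
tcp_pos: [0.4976, -0.1935, 0.0814]
eef_rot: [-180.0, -0.0, -178.7]
contact_force: [0.5, -0.2, -1.4]
gripper_width: 0.0004
gripper_force: 0.0
```

Request:
drive_tool([
  {"fingers":-1,"x":0,"y":0,"z":-0.04,"spin":0},
  {"fingers":-1,"x":0,"y":0.03,"z":-0.08,"spin":0},
  {"fingers":-1,"x":0,"y":0.07,"z":-0.12,"spin":0},
  {"fingers":-1,"x":0,"y":0.07,"z":-0.16,"spin":0},
  {"fingers":-1,"x":0,"y":0.07,"z":-0.16,"spin":0},
  {"fingers":-1,"x":0,"y":0.07,"z":-0.16,"spin":0},
])

```text
time_s: 9.85
tcp_pos: [0.4956, -0.1222, 0.2411]
eef_rot: [180.0, -0.0, -178.6]
contact_force: [0.0, -0.3, 0.1]
gripper_width: 0.0003
gripper_force: 0.0
```

```bash
python3 m.py; python3 - <<'E'
import pickle,cv2
c,st,T,S=pickle.load(open("pics/m.pkl","rb"))
a=cv2.resize(c["pixels"],(600,450)); b=cv2.resize(S["pixels"][190:260,190:340],(300,140)); d=cv2.resize(T["pixels"][140:230,180:330],(300,180))
import numpy as np
im=np.zeros((600,600,3),np.uint8); im[:420]=a[:420]; im[420:560,:300]=b; im[420:,300:]=d
cv2.imwrite("pics/w4.png",im[...,::-1])
E
```

```text
[ 0.49564084 -0.12219347  0.24112856] [ 0.03814447 -0.25590487  0.11984175]
[504. 224.] [519. 147.] [ 45. 171.] 1 min [495.  61.] max [543. 232.]
[207. 181.] [ 480. -192.] [75. 35.] 2 min [ 443. -210.] max [ 518. -174.]
[245. 120.] [ 461. -176.] [263. 717.] 5 min [ 301. -524.] max [603. 179.]
```

View pics/w4.png

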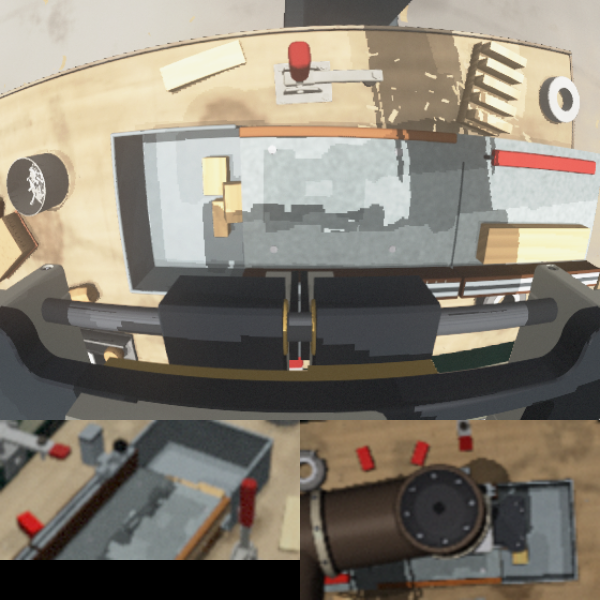

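All three trims lie in the tray beyond the bed end (view px (215,175), (233,197), (220,217), bed edge at column 241). Now locating the machine's red tip relative to the foot, for room behind the stop.

```bash
python3 - <<'E'
from h import *
from plant import sensors
np.set_printoptions(precision=1,suppress=True)
st=sensors.get_state()
st0=dict(tcp_pos=np.array([.67455,0,.2446]),eef_rot=np.array([179.9,0,-90.0]))
W=pickle.load(open("pics/wrist.pkl","rb"));T=pickle.load(open("pics/top.pkl","rb"));S=pickle.load(open("pics/scene.pkl","rb"))
def red(c,roi):
    h=cv2.cvtColor(c["pixels"],cv2.COLOR_RGB2HSV); m=cv2.inRange(h,(0,140,90),(8,255,255))|cv2.inRange(h,(172,140,90),(180,255,255))
    k=np.zeros_like(m);k[roi[1]:roi[3],roi[0]:roi[2]]=1; ys,xs=np.nonzero(m*k); return (xs.mean(),ys.mean()),(xs.min(),ys.min(),xs.max(),ys.max())
def tri(*L):
    A=np.zeros((3,3));b=np.zeros(3)
    for o,d in L:
        d=d[0]/np.linalg.norm(d[0]);P=np.eye(3)-np.outer(d,d);A+=P;b+=P@o
    x=np.linalg.solve(A,b); return x*1000,[np.linalg.norm((np.eye(3)-np.outer(d[0],d[0])/(d[0]@d[0]))@(x-o))*1000 for o,d in L]
rw,bw=red(W,(285,40,330,100));rt,bt=red(T,(256,142,272,160));rs,bs=red(S,(212,198,228,212))
print(rw,bw,rt,bt,rs,bs)
print("red tip",tri(rays(W,rw,st0),rays(T,rt),rays(S,rs)))
P=lambda z:at(W,[(bw[0],70),(bw[2],70),(306,bw[1]),(306,bw[3])],z,st0)[:,:2]*1000
print(P(.06),"\n",P(.1))
# foot corners
f=np.array([(121,176)])/2.5+[340,0]
print("foot wrist z.145",at(W,f,.145,st0)*1000)
im=S["pixels"][180:220,215:260]; cv2.imwrite("pics/s_foot.png",cv2.resize(im,(720,560),interpolation=cv2.INTER_CUBIC)[...,::-1])
E
```

```text
(np.float64(305.95409836065573), np.float64(67.87213114754098)) (np.int64(293), np.int64(56), np.int64(319), np.int64(80)) (np.float64(262.3181818181818), np.float64(151.36363636363637)) (np.int64(259), np.int64(148), np.int64(265), np.int64(155)) (np.float64(219.57692307692307), np.float64(205.26923076923077)) (np.int64(215), np.int64(202), np.int64(224), np.int64(208))
red tip (array([ 649.8, -126.8,   78.2]), [np.float64(0.44268305694632143), np.float64(0.35745991237052965), np.float64(0.3112860465163149)])
[[ 660.6 -127.3]
 [ 635.  -127.9]
 [ 647.8 -141.9]
 [ 647.8 -117.3]] 
 [[ 662.3 -121.2]
 [ 639.8 -121.7]
 [ 651.1 -134. ]
 [ 651.1 -112.4]]
foot wrist z.145 [[ 592.3 -118.   145. ]]
```

View pics/s_foot.png

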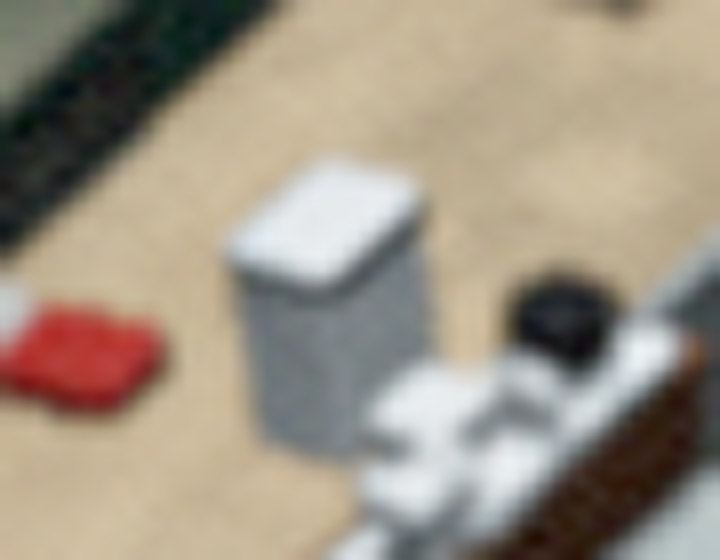

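Request:
drive_tool([
  {"fingers":-1,"x":-0.04,"y":0,"z":0,"spin":0},
  {"fingers":-1,"x":-0.09,"y":0,"z":0,"spin":0},
  {"fingers":-1,"x":-0.14,"y":0,"z":0,"spin":0},
  {"fingers":-1,"x":-0.15,"y":0,"z":0.02,"spin":0},
  {"fingers":-1,"x":-0.15,"y":0,"z":0.05,"spin":0},
  {"fingers":-1,"x":-0.15,"y":0,"z":0.08,"spin":0},
  {"fingers":-1,"x":-0.15,"y":0,"z":0.09,"spin":0},
  {"fingers":-1,"x":-0.15,"y":0,"z":0.09,"spin":0},
])

```text
time_s: 11.0
tcp_pos: [0.6453, -0.1191, 0.1508]
eef_rot: [-180.0, -0.1, -178.6]
contact_force: [0.2, 0.4, -0.2]
gripper_width: 0.0003
gripper_force: 0.0
```

```bash
python3 - <<'E'
from h import *
S=pickle.load(open("pics/scene.pkl","rb"))
print(at(S,[(229.4,197.5),(235.3,191.4),(241.6,193.9),(235.6,200.4)],.145)*1000)
E
```

```text
[[ 594.84363314 -100.5398743   145.        ]
 [ 596.29067985 -128.92545619  145.        ]
 [ 576.64225719 -128.54292113  145.        ]
 [ 574.81456962  -98.8885073   145.        ]]
```

Request:
drive_tool([
  {"fingers":-1,"x":0.01,"y":0,"z":0,"spin":0},
  {"fingers":-1,"x":0.02,"y":0,"z":0,"spin":0},
  {"fingers":-1,"x":0.028,"y":0,"z":0,"spin":0},
  {"fingers":-1,"x":0.028,"y":0,"z":0,"spin":0},
])

```text
time_s: 11.5
tcp_pos: [0.6175, -0.1195, 0.1524]
eef_rot: [180.0, 0.1, -178.6]
contact_force: [0.0, 0.1, 0.7]
gripper_width: 0.0003
gripper_force: 0.0
```

Request:
drive_tool([
  {"fingers":-1,"x":0.004,"y":0,"z":-0.002,"spin":0},
  {"fingers":-1,"x":0.008,"y":0,"z":-0.004,"spin":0},
  {"fingers":-1,"x":0.008,"y":0,"z":-0.004,"spin":0},
])

```text
time_s: 11.88
tcp_pos: [0.6105, -0.1197, 0.1562]
eef_rot: [-180.0, 0.1, -178.6]
contact_force: [1.7, 0.1, 0.9]
gripper_width: 0.0003
gripper_force: 0.7
```

Request:
drive_tool([
  {"fingers":-1,"x":0.006,"y":0,"z":-0.005,"spin":0},
  {"fingers":-1,"x":0.013,"y":0,"z":-0.009,"spin":0},
  {"fingers":-1,"x":0.02,"y":0,"z":-0.012,"spin":0},
  {"fingers":-1,"x":0.028,"y":0,"z":-0.0145,"spin":0},
  {"fingers":-1,"x":0.037,"y":0,"z":-0.0165,"spin":0},
])

```text
time_s: 12.5
tcp_pos: [0.5719, -0.1207, 0.1719]
eef_rot: [180.0, -0.1, -178.6]
contact_force: [0.4, 0.2, 0.3]
gripper_width: 0.0008
gripper_force: 0.2
```

Request:
drive_tool([
  {"fingers":-1,"x":0.009,"y":0,"z":0,"spin":0},
  {"fingers":-1,"x":0.018,"y":0,"z":0.0015,"spin":0},
  {"fingers":-1,"x":0.026,"y":0,"z":0.0045,"spin":0},
  {"fingers":-1,"x":0.034,"y":0,"z":0.0095,"spin":0},
  {"fingers":-1,"x":0.044,"y":0,"z":0.0095,"spin":0},
  {"fingers":-1,"x":0.052,"y":0,"z":0.0095,"spin":0},
])

```text
time_s: 13.25
tcp_pos: [0.5203, -0.1219, 0.1625]
eef_rot: [-180.0, -0.0, -178.6]
contact_force: [0.2, 0.2, 0.4]
gripper_width: 0.0001
gripper_force: 0.0
```

Request:
drive_tool([
  {"fingers":-1,"x":0.0,"y":0,"z":-0.04,"spin":0},
  {"fingers":-1,"x":0.02,"y":0.04,"z":-0.07,"spin":0},
  {"fingers":-1,"x":0.04,"y":0.1,"z":-0.07,"spin":0},
  {"fingers":-1,"x":0.04,"y":0.16,"z":-0.07,"spin":0},
  {"fingers":-1,"x":0.04,"y":0.16,"z":-0.07,"spin":0},
  {"fingers":-1,"x":0.04,"y":0.16,"z":-0.07,"spin":0},
])

```text
time_s: 14.0
tcp_pos: [0.477, 0.0373, 0.2327]
eef_rot: [-180.0, 0.0, -178.6]
contact_force: [-0.3, 0.0, 0.2]
gripper_width: -0.0
gripper_force: 0.0
```

```bash
python3 m.py; python3 - <<'E'
import pickle,cv2
import numpy as np
c,st,T,S=pickle.load(open("pics/m.pkl","rb"))
a=cv2.resize(c["pixels"],(480,360)); b=cv2.resize(S["pixels"][170:270,190:340],(480,320)[:2]); d=cv2.resize(T["pixels"][150:230,200:330],(320,200))
im=np.zeros((600,800,3),np.uint8); im[:360,:480]=a; im[360:,:360]=cv2.resize(b,(360,240)); im[360:560,400:720]=d
cv2.imwrite("pics/w5.png",im[...,::-1])
E
```

```text
[0.47698454 0.03733685 0.23266038] [-0.30489788  0.00796784  0.23156798]
[398. 244.] [518. 151.] [ 47. 162.] 1 min [494.  70.] max [542. 232.]
[ 84. 200.] [ 477. -176.] [75. 21.] 1 min [ 439. -186.] max [ 514. -165.]
[  4. 217.] [ 510. -309.] [ 42. 159.] 73 min [ 428. -353.] max [ 579. -303.]
[122. 144.] [ 419. -121.] [ 6. 62.] 1 min [ 416. -152.] max [423. -90.]
```

View pics/w5.png

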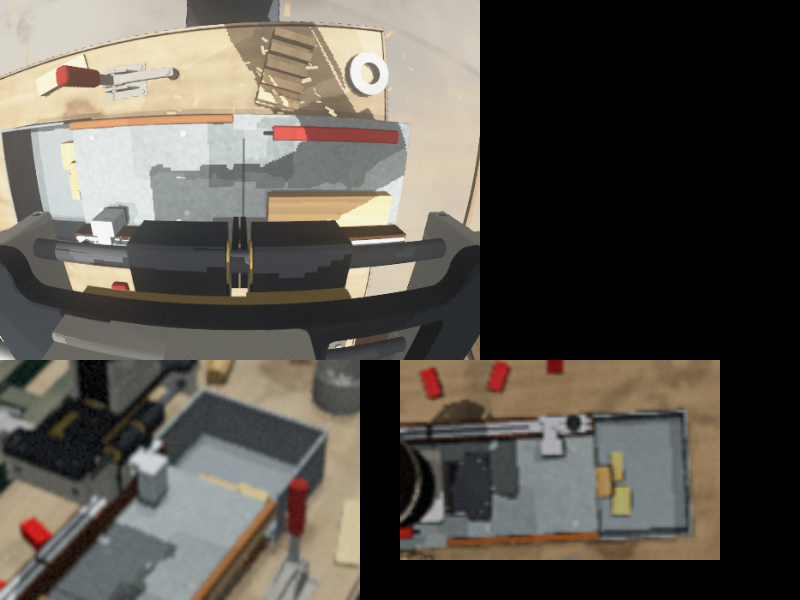

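Stop arm is now down on the fence front (wrist view (110,215)); trims are in the tray (top crop (604,481), (617,465), (622,500)). Next, the strip: to the fence first.

Request:
drive_tool([
  {"fingers":-1,"x":0,"y":0.05,"z":0,"spin":0},
  {"fingers":-1,"x":0,"y":0.1,"z":0.03,"spin":0},
  {"fingers":-1,"x":0,"y":0.11,"z":0.08,"spin":0},
  {"fingers":-1,"x":0,"y":0.11,"z":0.13,"spin":0},
  {"fingers":-1,"x":0,"y":0.11,"z":0.152,"spin":0},
  {"fingers":-1,"x":0,"y":0.11,"z":0.152,"spin":0},
  {"fingers":-1,"x":-0.008,"y":0.11,"z":0.152,"spin":0},
  {"fingers":-1,"x":-0.014,"y":0.11,"z":0.152,"spin":0},
  {"fingers":-1,"x":-0.019,"y":0.11,"z":0.152,"spin":0},
  {"fingers":-1,"x":-0.022,"y":0.11,"z":0.152,"spin":0},
])

```text
time_s: 15.4
tcp_pos: [0.497, 0.1476, 0.081]
eef_rot: [180.0, 0.0, -178.7]
contact_force: [-2.2, -0.2, 1.1]
gripper_width: 0.0005
gripper_force: 1.0
```

```bash
python3 - <<'E'
from h import *
c,st,T,S=pickle.load(open("pics/m.pkl","rb"))
for n,cc,roi in(("w",c,(60,150,110,245)),("t",T,(270,180,305,215)),("s",S,(250,190,310,245))):
    h=cv2.cvtColor(cc["pixels"],cv2.COLOR_RGB2HSV); m=cv2.inRange(h,(12,60,90),(32,200,255))
    k=np.zeros_like(m);k[roi[1]:roi[3],roi[0]:roi[2]]=1
    for ct in cv2.findContours(m*k,cv2.RETR_EXTERNAL,cv2.CHAIN_APPROX_NONE)[0]:
        if cv2.contourArea(ct)>8: print(n,cv2.boundingRect(ct),[ (at(cc,[ct[:,0].mean(0)],z,st)[0,:2]*1000).round() for z in(.02,.04,.06)])
E
```

```text
w (81, 203, 5, 13) [array([ 504., -215.]), array([ 498., -201.]), array([ 492., -187.])]
w (87, 201, 5, 20) [array([ 506., -205.]), array([ 500., -191.]), array([ 494., -178.])]
w (82, 186, 6, 7) [array([ 478., -207.]), array([ 473., -193.]), array([ 469., -179.])]
w (71, 165, 15, 3) [array([ 449., -215.]), array([ 446., -201.]), array([ 443., -186.])]
t (280, 187, 14, 25) [array([ 489., -204.]), array([ 488., -203.]), array([ 488., -203.])]
s (275, 218, 30, 27) [array([ 468., -202.]), array([ 458., -183.]), array([ 447., -163.])]
s (258, 190, 6, 6) [array([ 629., -296.]), array([ 615., -274.]), array([ 601., -252.])]
```

Request:
drive_tool([
  {"fingers":-1,"x":-0.002,"y":0,"z":0,"spin":0},
  {"fingers":-1,"x":-0.003,"y":0,"z":0,"spin":0},
])

```text
time_s: 15.65
tcp_pos: [0.4989, 0.1476, 0.0805]
eef_rot: [-180.0, -0.1, -178.7]
contact_force: [-7.6, 2.1, 5.9]
gripper_width: 0.0004
gripper_force: 3.9
```

Request:
drive_tool([
  {"fingers":-1,"x":-0.002,"y":0,"z":0,"spin":0},
  {"fingers":-1,"x":-0.003,"y":0,"z":0,"spin":0},
])

```text
time_s: 15.9
tcp_pos: [0.4991, 0.1474, 0.0803]
eef_rot: [-179.9, -0.3, -178.7]
contact_force: [-22.6, 7.8, 17.9]
gripper_width: 0.0004
gripper_force: 11.4
```

Request:
drive_tool([
  {"fingers":-1,"x":0.012,"y":0,"z":0,"spin":0},
  {"fingers":-1,"x":0.012,"y":0,"z":-0.04,"spin":0},
  {"fingers":-1,"x":0.0,"y":0.05,"z":-0.05,"spin":0},
  {"fingers":-1,"x":-0.02,"y":0.1,"z":-0.05,"spin":0},
  {"fingers":-1,"x":-0.026,"y":0.118,"z":-0.05,"spin":0},
  {"fingers":-1,"x":-0.026,"y":0.118,"z":-0.03,"spin":0},
  {"fingers":-1,"x":-0.026,"y":0.118,"z":0,"spin":0},
  {"fingers":-1,"x":-0.026,"y":0.118,"z":0,"spin":0},
])

```text
time_s: 16.9
tcp_pos: [0.5243, 0.2649, 0.0784]
eef_rot: [-179.8, -0.2, -178.7]
contact_force: [-0.0, 0.2, 0.4]
gripper_width: 0.0005
gripper_force: 0.0
```

```bash
python3 m.py
```

```text
[0.52433146 0.26490306 0.07838391] [-0.00232408  0.22456695  0.44364172]
[104. 252.] [518. 155.] [ 30. 161.] 1 min [501.  75.] max [534. 235.]
[274. 175.] [472. 261.] [77.  8.] 11 min [433. 258.] max [510. 272.]
[260.  21.] [401. 254.] [21.  3.] 6 min [391. 252.] max [412. 256.]
```

Request:
drive_tool([
  {"fingers":-1,"x":0,"y":-0.012,"z":0,"spin":0},
  {"fingers":-1,"x":0,"y":-0.024,"z":0,"spin":0},
  {"fingers":-1,"x":0,"y":-0.036,"z":0,"spin":0},
  {"fingers":-1,"x":0,"y":-0.048,"z":0,"spin":0},
  {"fingers":-1,"x":0,"y":-0.06,"z":0,"spin":0},
  {"fingers":-1,"x":0,"y":-0.072,"z":0,"spin":0},
  {"fingers":-1,"x":0,"y":-0.084,"z":0,"spin":0},
  {"fingers":-1,"x":0,"y":-0.096,"z":0,"spin":0},
  {"fingers":-1,"x":0,"y":-0.108,"z":0,"spin":0},
  {"fingers":-1,"x":0,"y":-0.12,"z":0,"spin":0},
])

```text
time_s: 18.3
tcp_pos: [0.5286, 0.1455, 0.0805]
eef_rot: [-180.0, -0.0, -178.6]
contact_force: [0.2, 1.0, 0.4]
gripper_width: 0.0002
gripper_force: 0.8
```

Request:
drive_tool([
  {"fingers":-1,"x":0,"y":-0.01,"z":0,"spin":0},
  {"fingers":-1,"x":0,"y":-0.02,"z":0,"spin":0},
  {"fingers":-1,"x":0,"y":-0.03,"z":0,"spin":0},
  {"fingers":-1,"x":0,"y":-0.04,"z":0,"spin":0},
  {"fingers":-1,"x":0,"y":-0.05,"z":0,"spin":0},
])

```text
time_s: 18.92
tcp_pos: [0.5298, 0.0957, 0.0805]
eef_rot: [-180.0, -0.0, -178.6]
contact_force: [-0.3, 0.8, 0.5]
gripper_width: 0.0005
gripper_force: 0.6
```

```bash
python3 m.py
```

```text
[0.52978548 0.09571554 0.08051706] [-0.2870652   0.83066271  0.54584789]
[117. 250.] [523.   0.] [ 33. 163.] 1 min [505. -81.] max [540.  81.]
[546. 191.] [477. 255.] [28. 33.] 2 min [463. 239.] max [490. 272.]
[74. 70.] [421. -19.] [  6. 101.] 1 min [417. -69.] max [424.  32.]
```

Request:
drive_tool([
  {"fingers":-1,"x":0,"y":-0.005,"z":0,"spin":0},
  {"fingers":-1,"x":0,"y":-0.01,"z":0,"spin":0},
  {"fingers":-1,"x":0,"y":-0.014,"z":0,"spin":0},
])

```text
time_s: 19.45
tcp_pos: [0.5302, 0.0822, 0.0805]
eef_rot: [180.0, -0.0, -178.6]
contact_force: [1.1, 0.4, -0.2]
gripper_width: 0.0007
gripper_force: 0.4
```

Request:
drive_tool([
  {"fingers":-1,"x":0,"y":-0.002,"z":0,"spin":0},
  {"fingers":-1,"x":0,"y":-0.003,"z":0,"spin":0},
])

```text
time_s: 19.7
tcp_pos: [0.5302, 0.0793, 0.0805]
eef_rot: [-180.0, -0.0, -178.6]
contact_force: [0.2, 0.8, 0.3]
gripper_width: 0.0003
gripper_force: 0.4
```

Request:
drive_tool([
  {"fingers":-1,"x":0,"y":-0.002,"z":0,"spin":0},
  {"fingers":-1,"x":0,"y":-0.002,"z":0,"spin":0},
])

```text
time_s: 19.95
tcp_pos: [0.5303, 0.0773, 0.0806]
eef_rot: [-180.0, -0.0, -178.6]
contact_force: [-0.1, -0.6, -0.4]
gripper_width: 0.0001
gripper_force: 0.0
```

Request:
drive_tool([
  {"fingers":-1,"x":0,"y":-0.001,"z":0,"spin":0},
  {"fingers":-1,"x":0,"y":-0.002,"z":0,"spin":0},
])

```text
time_s: 20.2
tcp_pos: [0.5304, 0.0754, 0.0806]
eef_rot: [180.0, 0.0, -178.6]
contact_force: [-1.1, 0.7, 0.5]
gripper_width: 0.0006
gripper_force: 0.4
```

Request:
drive_tool([
  {"fingers":-1,"x":0,"y":-0.001,"z":0,"spin":0},
  {"fingers":-1,"x":0,"y":-0.002,"z":0,"spin":0},
])

```text
time_s: 20.45
tcp_pos: [0.5304, 0.0734, 0.0806]
eef_rot: [180.0, 0.0, -178.6]
contact_force: [0.2, 0.6, 0.9]
gripper_width: 0.0004
gripper_force: 0.4
```

Request:
drive_tool([
  {"fingers":-1,"x":0,"y":-0.001,"z":0,"spin":0},
  {"fingers":-1,"x":0,"y":-0.002,"z":0,"spin":0},
])

```text
time_s: 20.7
tcp_pos: [0.5304, 0.0713, 0.0805]
eef_rot: [-180.0, -0.0, -178.6]
contact_force: [-0.1, -0.3, 0.3]
gripper_width: 0.0003
gripper_force: 0.5
```

Request:
drive_tool([
  {"fingers":-1,"x":0,"y":-0.001,"z":0,"spin":0},
  {"fingers":-1,"x":0,"y":-0.002,"z":0,"spin":0},
])

```text
time_s: 20.95
tcp_pos: [0.5307, 0.0701, 0.0806]
eef_rot: [179.9, 0.0, -178.7]
contact_force: [-2.8, 9.3, 0.3]
gripper_width: 0.0003
gripper_force: 4.6
```

Request:
drive_tool([
  {"fingers":-1,"x":0,"y":-0.001,"z":0,"spin":0},
  {"fingers":-1,"x":0,"y":-0.002,"z":0,"spin":0},
])

```text
time_s: 21.2
tcp_pos: [0.5308, 0.0699, 0.0806]
eef_rot: [179.8, 0.1, -178.7]
contact_force: [-6.1, 19.2, 1.4]
gripper_width: 0.0007
gripper_force: 9.7
```

```bash
python3 m.py; python3 - <<'E'
import pickle,cv2
c=pickle.load(open("pics/m.pkl","rb"))[0]
cv2.imwrite("pics/w6.png",cv2.resize(c["pixels"][180:320,0:270],(800,415),interpolation=cv2.INTER_CUBIC)[...,::-1])
E
```

```text
[0.53077059 0.06985082 0.08064195] [-6.13151603 19.19489467  1.37624835]
[117. 250.] [523. -25.] [ 33. 163.] 1 min [ 505. -107.] max [540.  56.]
[556. 189.] [476. 240.] [21.  9.] 2 min [466. 236.] max [486. 245.]
[93. 65.] [421. -32.] [  6. 125.] 1 min [417. -94.] max [425.  30.]
[260.  32.] [402.  46.] [285.  32.] 90 min [386. -96.] max [418. 189.]
```

Strip end met the stop (19 N). Back off and press it once more against the fence at its middle.

Request:
drive_tool([
  {"fingers":-1,"x":0,"y":0.014,"z":0,"spin":0},
  {"fingers":-1,"x":0,"y":0.014,"z":-0.03,"spin":0},
  {"fingers":-1,"x":0.02,"y":0.0,"z":-0.05,"spin":0},
  {"fingers":-1,"x":0.048,"y":-0.04,"z":-0.05,"spin":0},
  {"fingers":-1,"x":0.048,"y":-0.091,"z":-0.05,"spin":0},
  {"fingers":-1,"x":0.048,"y":-0.091,"z":-0.02,"spin":0},
  {"fingers":-1,"x":0.048,"y":-0.091,"z":-0.001,"spin":0},
  {"fingers":-1,"x":0.04,"y":-0.091,"z":-0.001,"spin":0},
  {"fingers":-1,"x":0.034,"y":-0.091,"z":-0.001,"spin":0},
  {"fingers":-1,"x":0.031,"y":-0.091,"z":-0.001,"spin":0},
])

```text
time_s: 22.6
tcp_pos: [0.5024, -0.024, 0.0822]
eef_rot: [180.0, 0.0, -178.6]
contact_force: [-4.4, 1.3, 3.3]
gripper_width: 0.0004
gripper_force: 2.3
```

Request:
drive_tool([
  {"fingers":-1,"x":-0.002,"y":0,"z":0,"spin":0},
  {"fingers":-1,"x":-0.002,"y":0,"z":0,"spin":0},
])

```text
time_s: 22.85
tcp_pos: [0.5024, -0.0243, 0.0816]
eef_rot: [-180.0, -0.1, -178.7]
contact_force: [-5.5, 1.7, 3.6]
gripper_width: 0.0003
gripper_force: 2.7
```

Request:
drive_tool([
  {"fingers":-1,"x":-0.002,"y":0,"z":0,"spin":0},
  {"fingers":-1,"x":-0.002,"y":0,"z":0,"spin":0},
])

```text
time_s: 23.1
tcp_pos: [0.5025, -0.0245, 0.0813]
eef_rot: [-180.0, -0.3, -178.7]
contact_force: [-11.4, 3.3, 7.0]
gripper_width: 0.0008
gripper_force: 5.8
```

Request:
drive_tool([
  {"fingers":-1,"x":0.01,"y":0,"z":0,"spin":0},
  {"fingers":-1,"x":0.02,"y":0,"z":0,"spin":0},
  {"fingers":-1,"x":0.02,"y":0,"z":-0.05,"spin":0},
  {"fingers":-1,"x":0.03,"y":0,"z":-0.1,"spin":0},
  {"fingers":-1,"x":0.05,"y":0,"z":-0.16,"spin":0},
  {"fingers":-1,"x":0.05,"y":0,"z":-0.17,"spin":0},
  {"fingers":-1,"x":0.05,"y":0,"z":-0.17,"spin":0},
  {"fingers":-1,"x":0.05,"y":0,"z":-0.17,"spin":0},
])

```text
time_s: 24.1
tcp_pos: [0.4551, -0.0255, 0.2502]
eef_rot: [-180.0, -0.1, -178.6]
contact_force: [0.4, -0.2, 0.2]
gripper_width: 0.0006
gripper_force: 0.0
```

```bash
python3 m.py; python3 - <<'E'
from h import *
np.set_printoptions(precision=1,suppress=True)
c,st,T,S=pickle.load(open("pics/m.pkl","rb"))
h=cv2.cvtColor(c["pixels"],cv2.COLOR_RGB2HSV)
# profile along strip axis past its right end, and across to fence, on plane z=.073
M=c["T_tool_cam"];Rt=R.from_euler("xyz",st["eef_rot"],degrees=True).as_matrix()
def pj(P):
    q=((np.array(P)-st["tcp_pos"])@Rt-M[:3,3])@M[:3,:3]*[1,-1,-1]
    th=np.arctan2(np.hypot(q[0],q[1]),q[2]);n=np.hypot(q[0],q[1])
    return c["intrinsics"][:2,2]+q[:2]/n*th*c["intrinsics"][0,0]
f=lambda x,y,z:h[tuple(pj((x,y,z)).round().astype(int)[::-1])]
print("end",[(y,*map(int,f(.538,y/1000,.073))) for y in range(-94,-120,-2)])
print("fence y-80",[(x,*map(int,f(x/1000,-.08,.075))) for x in range(530,566,3)])
print("fence y40",[(x,*map(int,f(x/1000,.04,.075))) for x in range(530,566,3)])
E
```

```text
[ 0.45510596 -0.02549077  0.25016778] [ 0.43788819 -0.15764502  0.15730791]
[278. 254.] [530. -26.] [ 47. 160.] 1 min [ 505. -106.] max [553.  54.]
[134. 209.] [ 474. -183.] [77. 27.] 2 min [ 436. -197.] max [ 513. -169.]
end [(-94, 135, 10, 49), (-96, 90, 10, 53), (-98, 150, 5, 53), (-100, 98, 19, 55), (-102, 100, 15, 52), (-104, 120, 10, 53), (-106, 110, 14, 54), (-108, 105, 9, 57), (-110, 75, 9, 55), (-112, 105, 9, 54), (-114, 105, 9, 56), (-116, 120, 5, 56), (-118, 105, 9, 56)]
fence y-80 [(530, 113, 20, 52), (533, 90, 15, 50), (536, 90, 11, 47), (539, 90, 11, 48), (542, 105, 10, 49), (545, 120, 6, 46), (548, 128, 22, 47), (551, 100, 17, 46), (554, 110, 16, 47), (557, 130, 17, 46), (560, 120, 23, 44), (563, 126, 20, 65)]
fence y40 [(530, 120, 6, 45), (533, 90, 15, 51), (536, 105, 21, 48), (539, 75, 10, 50), (542, 120, 17, 44), (545, 113, 23, 45), (548, 120, 11, 47), (551, 120, 11, 48), (554, 75, 12, 43), (557, 110, 23, 66), (560, 115, 23, 68), (563, 120, 11, 67)]
```

```bash
python3 -c "
from plant import r
print(r.close_job())"
```

```text
the job is handed in; nothing more can be done
None
```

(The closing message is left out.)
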